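Put the return spring back on the chopper

TASK

The push-down chopper has been washed and taken apart. Thread its return spring, which is the spring that is both wide and tall, over the chopper's upright rod and slide it down until it stands upright on the base; if the coils catch on the rod end, twist the spring a little rather than forcing it. Let go of it and leave the narrow spring and the short spring where they are.

Things in the scene. Friction and masses are not known exactly. Their poses are not given: they have to be found in the camera images.
- return_spring: The return spring: a stiff plain steel coil spring standing upright on the worktop, 37 mm outside diameter, 29 mm inside, 60 mm tall, wire 4 mm, about 60 g; keeps its shape when gripped. Of the three springs it alone is both wide and tall. Origin: on its axis at the lower end; z along the axis, up.
- chopper: Chopper base, fast to the worktop: low round white plastic base, 110 mm diameter, 20 mm high; on it a flat steel spring seat, 54 mm diameter, top 22 mm above the worktop; in its centre an upright steel rod, 16 mm diameter, round end, tip 102 mm above the worktop (the 310 mm post at the back right is a kitchen-roll holder). Origin: centre of the underside, below the rod; z up.
- narrow_spring: Another steel spring standing upright, not to be moved: 60 mm tall but only 23 mm outside diameter (15 mm inside, too narrow for the rod). Origin: on its axis at the lower end.
- short_spring: Another steel spring standing upright, not to be moved: 37 mm outside diameter like the return spring but only 28 mm tall. Origin: on its axis at the lower end.
Mind the look-alikes: they are no part of the job. What is shaped like the chopper but pink or red is not meant.

How it is judged:
By the outcome, as a careful person would: the job done as asked, in the order asked, and still so for the second after the job is handed in, with the robot touching nothing.
It also fails if it takes over 40 s, if anything falls off the work surface, if the arm or the gripper's body presses on something with over 40 N, if the wrist force passes 120 N, or if a joint passes its speed limit or range.

ROBOT

A 6-joint arm with a two-finger parallel gripper is mounted at the origin on a cart in front of the work surface, level with it; the furniture and walls round the work are solid. World frame = base frame: x ahead of the robot, y to its left, z up, the work surface at z = 0. Lengths are in m, angles in rad, forces in N, time in s.
With the tool pointing down it reaches from about 0.325 to 0.85 m from the base axis. Payload 15.5 kg.
Tool frame: the origin (TCP) lies on the front face of the gripper's body, between the roots of the fingers; the fingertips stand 78 mm ahead of it and the grasp point (between the pads) lies 60 mm ahead of it (ctrl.pinch_z is the distance from the TCP to the grasp point, in m); z points along the fingers, y is the line along which they close (so a half turn about z gives the same grasp; the last joint's range is limited). The gripper opens to 91 mm and grips with 3 to 60 N. Pads are 32 mm wide; open, the fingers measure 118 mm over their backs; the gripper's body (76 mm by 178 mm) begins 60 mm behind the grasp point.
Start: joints at [-1.29, 0.494, 1.345, -0, 1.302, -0.096], TCP at [0.23, -0.581, 0.292] pointing down, gripper open.
Joint ranges: [-2.91, 2.91], [-0.82, 2.16], [0.22, 2.67], [-1.22, 4.37], [0.12, 2.79], [-3.08, 3.08]. Speed limits (rad/s): [1.89, 1.89, 2.57, 3.01, 3.01, 3.01].

INTERFACE

Orientations are given as a 3x3 rotation matrix whose columns are the frame's x, y, z axes.
In Python, from plant import ctrl, optics gives the robot as it stands.
- The arm moves only by the tool step_arm, never from a script. Its argument "increments" is a list of rows, each an object with "linear": the shift along the world's x, y, z as a fraction of full scale, a list of three; "turn": the turn about the world's z as a fraction of full scale. In form: [{"linear": [tx, ty, tz], "turn": turn}, ...]. A call has 1 to 8 rows; each row shifts and turns the commanded pose from where the row before left it; what a row does not reach is not made up. Full scale, the value 1, is 0.05 m for a shift and 0.5 rad for a turn. A row lasts 1/8 s, in which the tool goes at most 62.5 mm and 10.7 degrees, less where a joint would pass 70% of its speed; a pose out of reach is approached as far as the arm can. A call with a number of a shift or a turn outside -1 to 1 is refused whole. A call with a gripper value outside its range is refused whole. "jaw" is the closure, from -1 (fully open) to 1 (shut), so that 0 is half open, set as the call begins (left out, the last holds). The fingers move at their own pace and stop on an object; "newtons" is the grip in N (left out, the last holds). Time passes only in rows, so rows that do not move let the fingers close. It gives the time, the measured TCP pose, the force, the opening and the grip force at its end, in the units of the state.
- ctrl.state(): the state, without advancing time (a new reading comes with each control period).
- optics.snapshot(name): name is "scene" or "side" or "wrist"; returns (picture, depth): 480x640x3 uint8, red, green, blue; 480x640 float32, m along the optical axis (not along the pixel's ray), 0 where there is no reading.
- optics.camera_info(name): a dict with "K" (3x3 intrinsics, pixels), "eye" and "rotation" of the camera in the world. Camera axes: x right, y up, looking along -z (the intrinsics and any distortion apply to the point x, -y, -z); pixel columns grow to the right and rows downward; lengths in m; the calibration is good to about 2 mm. A picture is of the moment at which its call begins: read the wrist's pose just before it. camera_info takes no time and is no camera call; for the wrist camera it gives the pose at the moment of the call.
- ctrl.finish_job(): hands the job in; it is judged then, once.
The state is a dict: "time_s": time; "qpos": joint angles; "joint_vel": joint speeds; "tau": joint torques, N m; "tcp_pos": TCP position; "orientation": TCP orientation; "wrist_force": force on the tool from outside, world axes, zero at the start; "torque": the same for the moment, N m; "opening": opening from 0.0 (shut) to 1.0 (fully open); "gripper_force": force on a finger pad.
Only numpy, scipy, OpenCV 4.12 (cv2) and the standard library are available. Lean on these libraries where they do the work, as an engineer would, in place of code of your own. Each camera call takes 0.05 s, during which the arm holds its last target. There are 200 camera calls.

## Working session

There is one attempt and no reset: what is moved stays moved. The work goes in short steps, Python scripts to look and compute and a tool call to move; the robot and the scene stay as the last step left them, time stands still between calls to the robot, and variables do not carry over. Pictures are saved under pics/ and viewed, at most 10 in all, crops included, and the job is handed in when it is done.

Besides the shell and the picture viewer there is one more tool, called after ">>>" as a command line: name --argument value ..., lists and objects as JSON in quotes. step_arm: Moves the arm, as the interface text tells. Shift numbers are shares of 0.05 m and turn numbers shares of 0.5 rad, none past 1 either way. Its arguments: {"type":"object","properties":{"increments":{"type":"array"},"jaw":{"type":"number"},"newtons":{"type":"number"}},"required":["increments"]}

```bash
mkdir -p pics; cat > h.py <<'E'
import numpy as np, cv2
from plant import ctrl, optics
def pts(name):
    ci=optics.camera_info(name); im,d=optics.snapshot(name)
    K=np.array(ci["K"]); v,u=np.mgrid[0:480,0:640]
    p=np.stack([(u-K[0,2])/K[0,0]*d,-(v-K[1,2])/K[1,1]*d,-d],-1)
    return im,d,p@np.array(ci["rotation"]).T+np.array(ci["eye"])
def save(im,f): cv2.imwrite("pics/"+f,cv2.cvtColor(im,cv2.COLOR_RGB2BGR))
E
python3 - <<'E'
from h import *
for n in("scene","side"):
    im,d,P=pts(n); save(im,n+"0.png"); np.savez(n+"0.npz",im=im,P=P,d=d)
    ci=optics.camera_info(n); print(n,ci)
print(ctrl.state())
E
```

```text
scene {'K': array([[456.80267516,   0.        , 324.19814235],
       [  0.        , 456.80267516, 240.20291407],
       [  0.        ,   0.        ,   1.        ]]), 'eye': array([ 0.02721631, -0.49986697,  0.56754147]), 'rotation': array([[ 0.75447028,  0.41291407, -0.51017308],
       [-0.65596351,  0.50050683, -0.56498211],
       [ 0.02205605,  0.76091714,  0.64847408]])}
side {'K': array([[565.18584815,   0.        , 313.59257406],
       [  0.        , 565.18584815, 230.14081033],
       [  0.        ,   0.        ,   1.        ]]), 'eye': array([-0.37109899, -0.48474757,  0.58228496]), 'rotation': array([[ 0.49440524,  0.42571456, -0.75784601],
       [-0.86917981,  0.25163622, -0.42568259],
       [ 0.00948223,  0.86916415,  0.49443277]])}
{'time_s': 0.1, 'qpos': array([-1.28949655e+00,  4.94138394e-01,  1.34604721e+00, -3.01287508e-06,
        1.30250502e+00, -9.55236630e-02]), 'joint_vel': array([-0.00058251,  0.00072496, -0.00283363, -0.00076551, -0.0010136 ,
       -0.00058989]), 'tau': array([ 1.70584379e-03, -8.80238485e+01, -3.82542729e+01,  7.06282980e-02,
        4.82625165e-02, -3.08142717e-05]), 'tcp_pos': array([ 0.22989977, -0.58091426,  0.2916945 ]), 'orientation': array([[ 9.29837920e-01,  3.67969220e-01, -3.07593340e-04],
       [ 3.67969335e-01, -9.29837329e-01,  1.05401155e-03],
       [ 1.01832037e-04, -1.09324482e-03, -9.99999397e-01]]), 'wrist_force': array([-0.74701824,  0.36069938, -0.19547065]), 'torque': array([-0.00959151,  0.01313044,  0.02572139]), 'gripper_force': 0.0, 'opening': 1.001101479700782}
```

View pics/scene0.png

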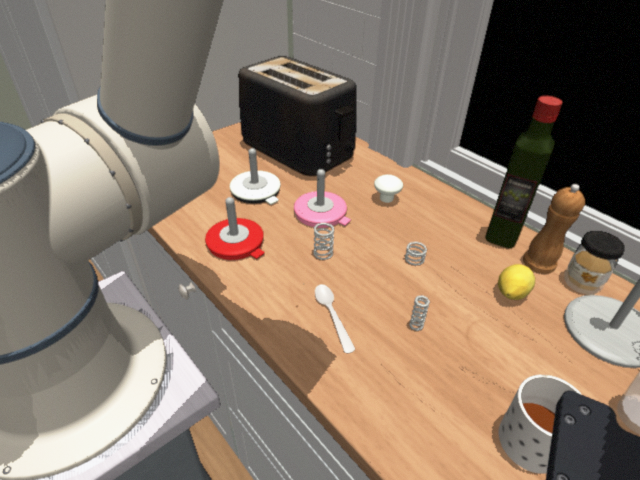

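View pics/side0.png

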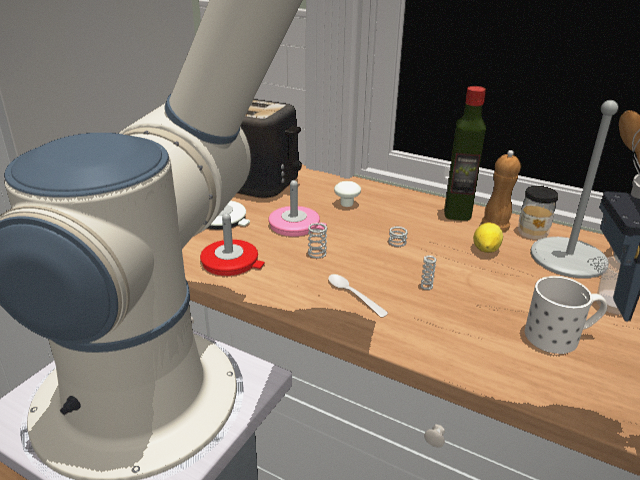

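Scene view: the candidate springs are the wide, tall one at (323,241), a short wide one at (416,254) and a narrow tall one at (420,313). The first fits the return spring. Candidate choppers are white at (255,186), pink at (320,208) and red at (235,238). White is the one meant. I'll confirm in a crop and measure.

```bash
python3 - <<'E'
from h import *
f=np.load("scene0.npz"); im,P=f["im"],f["P"]
save(cv2.resize(im[140:340,220:440],None,fx=3,fy=3)[:600],"crop.png")
def roi(n,u0,u1,v0,v1,lo,hi):
    p=P[v0:v1,u0:u1].reshape(-1,3); p=p[(p[:,2]>lo)&(p[:,2]<hi)]
    c,r=cv2.minEnclosingCircle(p[:,:2].astype(np.float32)); print(n,len(p),p.min(0).round(3),p.max(0).round(3),"circ",np.round(c,4),round(r,4),"med",np.median(p,0).round(4))
roi("return",308,338,218,264,.008,.08); roi("ret top",308,338,218,264,.05,.08)
roi("short",403,430,238,268,.008,.08); roi("narrow",408,433,292,334,.008,.08)
roi("rod",244,262,145,182,.04,.12); roi("white base",225,285,165,205,.014,.03)
roi("pink rod",310,330,165,200,.04,.12);roi("red rod",222,242,190,230,.04,.12);roi("mushroom",370,406,170,208,.01,.12)
# table flatness, ray check of rod tip & spring bottom
print(P[280,280],P[300,380])
ci=optics.camera_info("scene");K=ci["K"]
def ray(u,v,z):
    d=ci["rotation"]@np.array([(u-K[0,2])/K[0,0],-(v-K[1,2])/K[1,1],-1]); e=ci["eye"]; return e+d*(z-e[2])/d[2]
print("tip ray",ray(253,152,.100)); print("ring top ray",ray(323,229,.06))
E
```

```text
return 568 [ 0.428 -0.052  0.008] [0.525 0.05  0.061] circ [ 0.4733 -0.006 ] 0.0565 med [ 0.4519 -0.0281  0.0269]
ret top 151 [ 0.429 -0.052  0.05 ] [ 0.464 -0.014  0.061] circ [ 0.4467 -0.0331] 0.0193 med [ 0.4421 -0.0389  0.0581]
short 237 [ 0.548 -0.17   0.008] [ 0.585 -0.133  0.03 ] circ [ 0.5668 -0.1515] 0.0193 med [ 0.5624 -0.1527  0.0219]
narrow 362 [ 0.436 -0.266  0.009] [ 0.459 -0.244  0.062] circ [ 0.449 -0.255] 0.0127 med [ 0.4451 -0.257   0.0418]
rod 205 [0.46  0.207 0.041] [0.476 0.223 0.101] circ [0.4674 0.2157] 0.009 med [0.465  0.2117 0.0735]
white base 1063 [0.413 0.162 0.014] [0.521 0.269 0.03 ] circ [0.4674 0.2159] 0.0543 med [0.4604 0.2065 0.0195]
pink rod 229 [0.516 0.057 0.04 ] [0.594 0.171 0.103] circ [0.5531 0.1148] 0.0658 med [0.5213 0.0623 0.072 ]
red rod 268 [0.332 0.088 0.04 ] [0.347 0.103 0.102] circ [0.3389 0.096 ] 0.0083 med [0.3372 0.0924 0.0741]
mushroom 506 [ 0.636 -0.017  0.01 ] [0.693 0.04  0.051] circ [0.666  0.0115] 0.03 med [0.6574 0.0046 0.0444]
[ 0.34522817 -0.03628876 -0.00070978] [ 0.44543398 -0.18001064 -0.0010198 ]
tip ray [0.46450141 0.20735331 0.1       ]
ring top ray [ 0.44487229 -0.03333468  0.06      ]
```

View pics/crop.png

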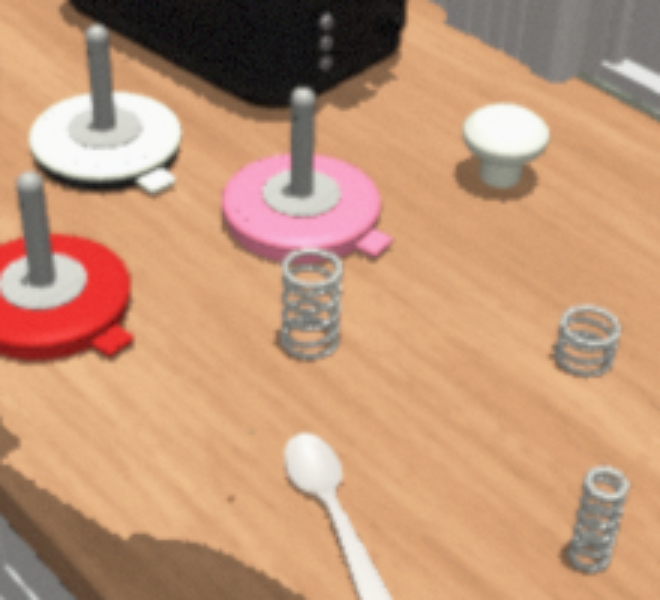

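The crop confirms it. The wide, tall spring is at crop (312,305), the short one at (587,340) and the narrow one at (600,520). The white chopper with its rod is at crop (100,130). Sizes match: radii 19, 19 and 12 mm, rod tip at 0.101 m, base radius 54 mm. Next I check clearance to the toaster.

```bash
python3 - <<'E'
from h import *
P=np.load("scene0.npz")["P"]; p=P[60:170,235:360].reshape(-1,3); p=p[(p[:,2]>.12)&(p[:,2]<.3)&(p[:,0]<.9)]
print(p.min(0),p.max(0)); d=p[:,:2]-[.4674,.2157]; i=np.argsort(np.hypot(*d.T))[:3]; print(p[i])
for t in (0,): 
    y=np.array([.368,-.93]); x=np.array([.93,.368]); a=np.abs(d@y); b=np.abs(d@x); print("min gap", np.maximum(a-.089,b-.038).min())
E
```

```text
[0.55496635 0.13804149 0.12001742] [0.81733626 0.54944591 0.19500076]
[[0.57183321 0.2124706  0.12191588]
 [0.57195545 0.21246306 0.12646492]
 [0.57245905 0.21660994 0.12471292]]
min gap 0.05236365860159952
```

>>> step_arm --increments '[{"linear": [0.36, 0.91, 0]}, {"linear": [0.36, 0.91, 0]}, {"linear": [0.36, 0.91, 0]}, {"linear": [0.36, 0.91, 0]}, {"linear": [0.36, 0.91, 0]}, {"linear": [0.36, 0.91, 0]}, {"linear": [0.36, 0.91, 0]}, {"linear": [0.36, 0.91, 0]}]' --jaw -1

```text
schema error: expected keys linear, turn
```

>>> step_arm --increments '[{"linear": [0.36, 0.91, 0], "turn": 0}, {"linear": [0.36, 0.91, 0], "turn": 0}, {"linear": [0.36, 0.91, 0], "turn": 0}, {"linear": [0.36, 0.91, 0], "turn": 0}, {"linear": [0.36, 0.91, 0], "turn": 0}, {"linear": [0.36, 0.91, 0], "turn": 0}, {"linear": [0.36, 0.91, 0], "turn": 0}, {"linear": [0.36, 0.91, 0], "turn": 0}]' --jaw -1

```text
time_s: 1.1
tcp_pos: [0.3742, -0.2157, 0.2922]
orientation: [[0.93, 0.368, 0.0], [0.368, -0.93, 0.0], [0.0, -0.0, -1.0]]
wrist_force: [1.3, -0.3, 0.7]
opening: 1.0
gripper_force: 0.0
```

>>> step_arm --increments '[{"linear": [0.36, 0.91, 0], "turn": 0}, {"linear": [0.36, 0.91, 0], "turn": 0}, {"linear": [0.36, 0.91, -0.4], "turn": 0}, {"linear": [0.36, 0.91, -0.6], "turn": 0}, {"linear": [0, 0, -0.5], "turn": 0}, {"linear": [0, 0, 0], "turn": 0}, {"linear": [0, 0, 0], "turn": 0}]'

```text
time_s: 1.98
tcp_pos: [0.4461, -0.0356, 0.2179]
orientation: [[0.93, 0.367, 0.0], [0.367, -0.93, -0.0], [0.0, 0.0, -1.0]]
wrist_force: [0.1, -1.0, 0.8]
opening: 1.003
gripper_force: 0.0
```

```bash
python3 - <<'E'
from h import *
print(ctrl.state()["tcp_pos"]); im,d,P=pts("wrist"); save(im,"w1.png")
m=(P[...,2]>.05)&(P[...,2]<.075)&(np.hypot(P[...,0]-.447,P[...,1]+.033)<.04)
p=P[m]; print(len(p),p[:,2].max(),cv2.minEnclosingCircle(p[:,:2].astype(np.float32)))
E
```

```text
[ 0.44614192 -0.03562437  0.21790621]
938 0.061768271972994726 ((0.44767916202545166, -0.032054051756858826), 0.018501177430152893)
```

View pics/w1.png

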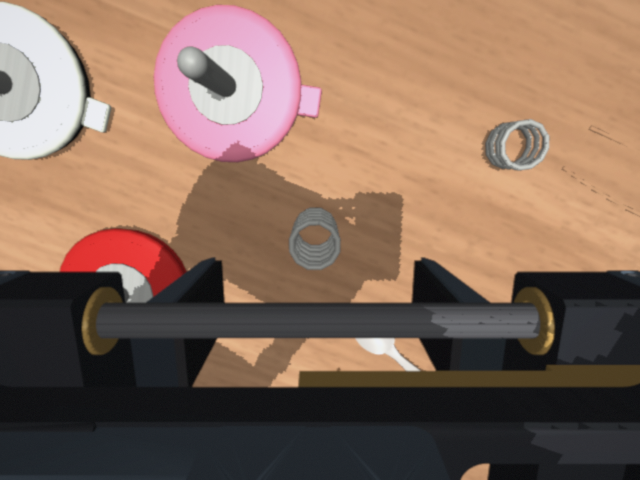

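Wrist view: the return spring is at (315,240), between the fingers, with nothing under them; its axis is at (0.4477, -0.032). Descend and grip.

>>> step_arm --increments '[{"linear": [0.03, 0.07, -0.5], "turn": 0}, {"linear": [0, 0, -0.6], "turn": 0}, {"linear": [0, 0, -0.6], "turn": 0}, {"linear": [0, 0, -0.4], "turn": 0}, {"linear": [0, 0, -0.2], "turn": 0}, {"linear": [0, 0, 0], "turn": 0}, {"linear": [0, 0, 0], "turn": 0}]'

```text
time_s: 2.9
tcp_pos: [0.4479, -0.0319, 0.103]
orientation: [[0.93, 0.368, 0.001], [0.368, -0.93, -0.0], [0.001, 0.001, -1.0]]
wrist_force: [0.3, 0.6, 0.4]
opening: 0.996
gripper_force: 0.0
```

>>> step_arm --increments '[{"linear": [0, 0, 0], "turn": 0}, {"linear": [0, 0, 0], "turn": 0}, {"linear": [0, 0, 0], "turn": 0}, {"linear": [0, 0, 0], "turn": 0}, {"linear": [0, 0, 0], "turn": 0}, {"linear": [0, 0, 0], "turn": 0}, {"linear": [0, 0, 0], "turn": 0}, {"linear": [0, 0, 0], "turn": 0}]' --jaw 1 --newtons 15

```text
time_s: 3.9
tcp_pos: [0.4475, -0.0317, 0.1022]
orientation: [[0.93, 0.368, 0.0], [0.368, -0.93, 0.0], [0.0, -0.0, -1.0]]
wrist_force: [0.7, -0.0, -0.8]
opening: 0.386
gripper_force: 15.0
```

>>> step_arm --increments '[{"linear": [0, 0, 0.4], "turn": 0}, {"linear": [0, 0, 0.8], "turn": 0}, {"linear": [0, 0, 0.8], "turn": 0}, {"linear": [0, 0, 0.6], "turn": 0}, {"linear": [0, 0.3, 0.2], "turn": 0}, {"linear": [0.1, 0.6, 0], "turn": 0}, {"linear": [0.1, 0.7, 0], "turn": 0}, {"linear": [0.05, 0.6, 0], "turn": 0}]'

```text
time_s: 4.9
tcp_pos: [0.4595, 0.0802, 0.2413]
orientation: [[0.93, 0.368, -0.001], [0.368, -0.93, 0.0], [-0.001, -0.001, -1.0]]
wrist_force: [-0.7, -0.6, -0.4]
opening: 0.386
gripper_force: 15.0
```

>>> step_arm --increments '[{"linear": [0.05, 0.3, 0], "turn": 0}, {"linear": [0, 0, 0], "turn": 0}, {"linear": [0, 0, 0], "turn": 0}, {"linear": [0, 0, 0], "turn": 0}]'

```text
time_s: 5.4
tcp_pos: [0.4624, 0.0926, 0.2422]
orientation: [[0.93, 0.367, -0.0], [0.367, -0.93, -0.0], [-0.0, 0.0, -1.0]]
wrist_force: [0.7, 0.4, -0.7]
opening: 0.387
gripper_force: 15.0
```

```bash
python3 - <<'E'
from h import *
s=ctrl.state();print(s["tcp_pos"],s["opening"],s["qpos"]); im,d,P=pts("wrist"); save(im,"w2.png")
t=s["tcp_pos"]
q=P[(np.hypot(P[...,0]-.4674,P[...,1]-.2157)<.03)&(P[...,2]>.04)&(P[...,2]<.11)]
if len(q)>5: print("rod",len(q),q[:,2].max(),cv2.minEnclosingCircle(q[:,:2].astype(np.float32)))
q=P[(np.hypot(P[...,0]-t[0],P[...,1]-t[1])<.03)&(P[...,2]>t[2]-.11)&(P[...,2]<t[2]-.03)]
if len(q)>5: print("spring",len(q),q.min(0),q.max(0))
im,d,P=pts("scene"); save(im[80:280,180:440].repeat(3,0).repeat(3,1),"s2.png")
for lo,hi in((.095,.11),(.04,.11)):
  q=P[(np.hypot(P[...,0]-.4674,P[...,1]-.2157)<.025)&(P[...,2]>lo)&(P[...,2]<hi)]; print(len(q),cv2.minEnclosingCircle(q[:,:2].astype(np.float32)) if len(q) else 0)
E
```

```text
[0.462408   0.09264822 0.2421714 ] 0.38721387390113543 [ 7.10640456e-02  3.45306789e-01  1.77625982e+00 -7.93749729e-05
  1.02017947e+00  1.26608575e+00]
rod 1224 0.10344872311298936 ((0.46755218505859375, 0.21669308841228485), 0.00743499118834734)
spring 7180 [0.44020627 0.07041541 0.14062836] [0.48787437 0.12171885 0.21216434]
32 ((0.4673789143562317, 0.21430622041225433), 0.007639877963811159)
207 ((0.46721330285072327, 0.21531599760055542), 0.008502637967467308)
```

View pics/w2.png

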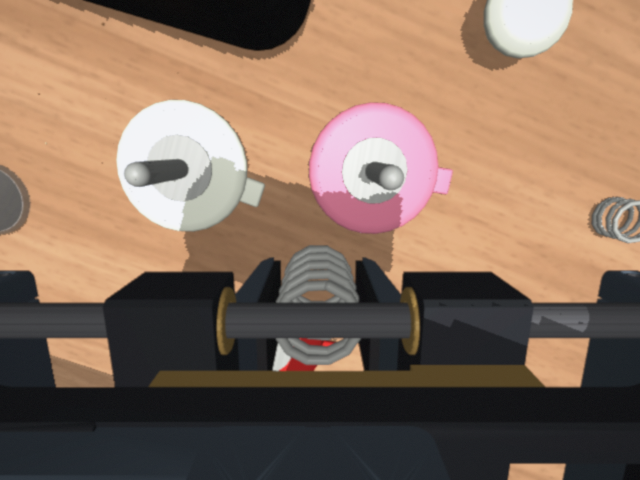

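View pics/s2.png

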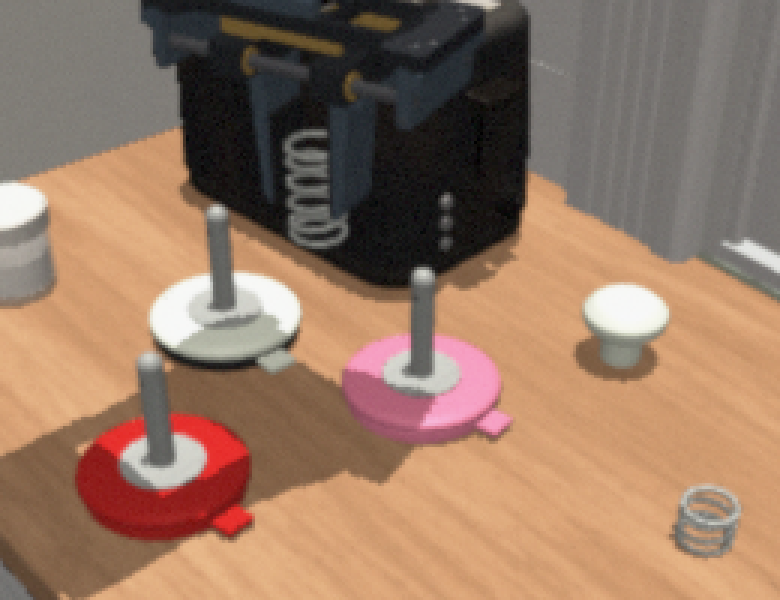

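Wrist view: the spring is held at (318,305) and the white rod tip is at (137,175). Scene crop: the spring at (315,190) may lean a little, and there is a jar at (15,240). I'll measure both.

```bash
python3 - <<'E'
from h import *
t=ctrl.state()["tcp_pos"]; y=np.array([.368,-.93]); x=np.array([.93,.368])
im,d,P=pts("scene")
r=im.max(-1).astype(int); 
box=np.zeros(r.shape,bool); box[118:168,270:302]=True
m=box&(r>95)&(np.abs((P[...,:2]-t[:2])@y)<.024)&(np.hypot(*(P[...,:2]-t[:2]).transpose(2,0,1))<.04)
q=P[m]; print(len(q),q.min(0),q.max(0))
for lo in np.arange(.135,.205,.01):
    k=q[(q[:,2]>=lo)&(q[:,2]<lo+.01)]
    if len(k)>4:
        a=(k[:,:2]-t[:2]); print(lo.round(3),len(k),"x",(a@x).min().round(4),(a@x).max().round(4),"y",(a@y).min().round(4),(a@y).max().round(4))
j=P[130:190,150:205].reshape(-1,3); j=j[(j[:,2]>.03)&(j[:,2]<.3)]
if len(j): print("jar",j.min(0),j.max(0)); dj=j[:,:2]-[.4674,.216]; print("gap",np.maximum(abs(dj@y)-.089,abs(dj@x)-.038).min(), np.maximum(abs(dj@y)-.06,abs(dj@x)-.02).min())
E
```

```text
229 [0.44368525 0.0735346  0.1419213 ] [0.47726955 0.10953797 0.20042827]
0.135 39 x -0.019 0.0124 y -0.0148 0.0171
0.145 39 x -0.0181 0.0142 y -0.0156 0.0182
0.155 21 x -0.0188 -0.0019 y -0.0161 0.0185
0.165 15 x -0.0183 0.0147 y -0.0143 0.0119
0.175 35 x -0.0192 0.0172 y -0.0151 0.0136
0.185 39 x -0.0189 0.0126 y -0.0148 0.0135
0.195 41 x -0.018 0.015 y -0.0173 0.0128
jar [0.34614034 0.33302745 0.03010098] [0.41301055 0.55069687 0.07257973]
gap 0.05012922430995431 0.07912922430995431
```

The spring is upright and centred on the TCP, and there are 5 cm of clearance to the jar. Move over the rod.

>>> step_arm --increments '[{"linear": [0, 0.4, 0], "turn": 0}, {"linear": [0.05, 0.7, 0], "turn": 0}, {"linear": [0.05, 0.7, 0], "turn": 0}, {"linear": [0, 0.5, 0], "turn": 0}, {"linear": [0, 0.17, 0], "turn": 0}, {"linear": [0, 0, 0], "turn": 0}, {"linear": [0, 0, 0], "turn": 0}, {"linear": [0, 0, 0], "turn": 0}]'

```text
time_s: 6.55
tcp_pos: [0.4675, 0.2161, 0.2423]
orientation: [[0.93, 0.367, -0.0], [0.367, -0.93, -0.0], [-0.0, 0.0, -1.0]]
wrist_force: [0.1, 0.5, -0.3]
opening: 0.389
gripper_force: 15.0
```

```bash
python3 - <<'E'
from h import *
s=ctrl.state(); t=s["tcp_pos"]; print(t)
im,d,P=pts("scene"); save(im[60:220,160:370].repeat(3,0).repeat(3,1),"s3.png")
R=np.hypot(P[...,0]-t[0],P[...,1]-t[1])
q=P[(R<.03)&(P[...,2]>.04)&(P[...,2]<.105)]; print("rod",cv2.minEnclosingCircle(q[:,:2].astype(np.float32)),q[:,2].max())
q=P[(R<.03)&(P[...,2]>.13)&(P[...,2]<.152)]; print("spring low",len(q),cv2.minEnclosingCircle(q[:,:2].astype(np.float32)),q[:,2].min())
E
```

```text
[0.46752854 0.21609321 0.2422545 ]
rod ((0.46713706851005554, 0.2157537192106247), 0.008677136152982712) 0.10152599290154019
spring low 108 ((0.4662444591522217, 0.2150493562221527), 0.019155554473400116) 0.1386698000091237
```

View pics/s3.png

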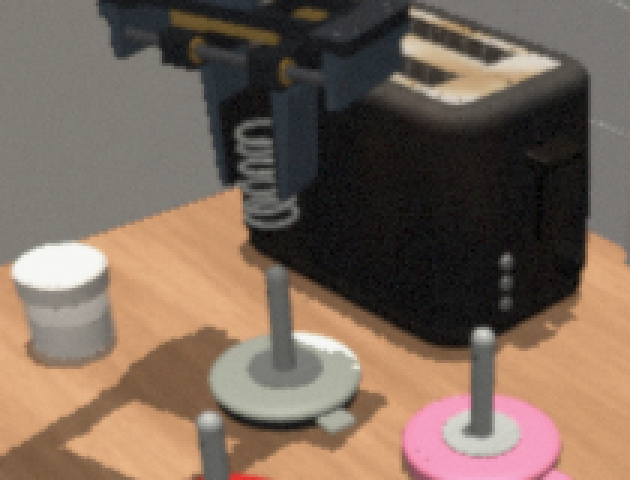

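Scene crop: the spring at (270,175) is right above the rod tip at (277,270), and the measured offset is about 1 mm. Lower gently.

>>> step_arm --increments '[{"linear": [0, 0, -0.3], "turn": 0}, {"linear": [0, 0, -0.3], "turn": 0}, {"linear": [0, 0, -0.15], "turn": 0}, {"linear": [0, 0, -0.15], "turn": 0}, {"linear": [0, 0, -0.15], "turn": 0}, {"linear": [0, 0, -0.15], "turn": 0}, {"linear": [0, 0, 0], "turn": 0}]'

```text
time_s: 7.48
tcp_pos: [0.4673, 0.2168, 0.1817]
orientation: [[0.93, 0.368, -0.001], [0.368, -0.93, -0.0], [-0.001, -0.0, -1.0]]
wrist_force: [0.1, -0.8, -0.4]
opening: 0.387
gripper_force: 15.0
```

No contact force, and the spring is past the rod tip. Continue.

>>> step_arm --increments '[{"linear": [0, 0, -0.2], "turn": 0}, {"linear": [0, 0, -0.2], "turn": 0}, {"linear": [0, 0, -0.2], "turn": 0}, {"linear": [0, 0, -0.2], "turn": 0}, {"linear": [0, 0, -0.15], "turn": 0}, {"linear": [0, 0, -0.1], "turn": 0}, {"linear": [0, 0, 0], "turn": 0}, {"linear": [0, 0, 0], "turn": 0}]'

```text
time_s: 8.48
tcp_pos: [0.4676, 0.2169, 0.1299]
orientation: [[0.93, 0.368, 0.0], [0.368, -0.93, 0.0], [0.0, 0.0, -1.0]]
wrist_force: [-0.9, -0.0, -0.8]
opening: 0.386
gripper_force: 15.0
```

>>> step_arm --increments '[{"linear": [0, 0, -0.03], "turn": 0}, {"linear": [0, 0, 0], "turn": 0}]'

```text
time_s: 8.72
tcp_pos: [0.4675, 0.2168, 0.1283]
orientation: [[0.93, 0.368, 0.0], [0.368, -0.93, 0.0], [0.0, 0.0, -1.0]]
wrist_force: [1.0, 0.4, -0.7]
opening: 0.391
gripper_force: 15.0
```

Seat it in millimetre steps until contact force appears.

>>> step_arm --increments '[{"linear": [0, 0, -0.03], "turn": 0}, {"linear": [0, 0, -0.02], "turn": 0}, {"linear": [0, 0, 0], "turn": 0}]'

```text
time_s: 9.1
tcp_pos: [0.4674, 0.2168, 0.1256]
orientation: [[0.93, 0.368, -0.0], [0.368, -0.93, -0.0], [-0.0, -0.0, -1.0]]
wrist_force: [0.5, -0.2, -0.5]
opening: 0.387
gripper_force: 15.0
```

>>> step_arm --increments '[{"linear": [0, 0, -0.02], "turn": 0}, {"linear": [0, 0, 0], "turn": 0}]'

```text
time_s: 9.35
tcp_pos: [0.4674, 0.2168, 0.1246]
orientation: [[0.93, 0.368, -0.0], [0.368, -0.93, -0.0], [-0.0, -0.0, -1.0]]
wrist_force: [-0.7, 0.9, -1.0]
opening: 0.386
gripper_force: 15.0
```

>>> step_arm --increments '[{"linear": [0, 0, -0.02], "turn": 0}, {"linear": [0, 0, 0], "turn": 0}]'

```text
time_s: 9.6
tcp_pos: [0.4676, 0.2169, 0.124]
orientation: [[0.93, 0.368, 0.0], [0.368, -0.93, 0.0], [0.001, 0.0, -1.0]]
wrist_force: [-1.5, -0.7, 7.4]
opening: 0.382
gripper_force: 15.0
```

Contact at the expected height. Release, then rise straight up.

>>> step_arm --increments '[{"linear": [0, 0, 0], "turn": 0}, {"linear": [0, 0, 0], "turn": 0}, {"linear": [0, 0, 0], "turn": 0}, {"linear": [0, 0, 0], "turn": 0}, {"linear": [0, 0, 0], "turn": 0}]' --jaw -0.6

```text
time_s: 10.22
tcp_pos: [0.4675, 0.2169, 0.1237]
orientation: [[0.93, 0.368, -0.0], [0.368, -0.93, -0.0], [-0.0, -0.0, -1.0]]
wrist_force: [0.4, -0.2, -0.5]
opening: 0.798
gripper_force: 0.0
```

>>> step_arm --increments '[{"linear": [0, 0, 0.3], "turn": 0}, {"linear": [0, 0, 0.6], "turn": 0}, {"linear": [0, 0, 0.8], "turn": 0}, {"linear": [0, 0, 0.8], "turn": 0}, {"linear": [0, 0, 0.5], "turn": 0}, {"linear": [0, 0, 0], "turn": 0}, {"linear": [0, 0, 0], "turn": 0}]'

```text
time_s: 11.1
tcp_pos: [0.4671, 0.2167, 0.2736]
orientation: [[0.93, 0.368, -0.0], [0.368, -0.93, -0.0], [-0.0, 0.0, -1.0]]
wrist_force: [-0.1, -0.3, -0.3]
opening: 0.798
gripper_force: 0.0
```

```bash
python3 - <<'E'
from h import *
im,d,P=pts("scene"); save(im[100:300,180:440].repeat(3,0).repeat(3,1),"s4.png")
R=np.hypot(P[...,0]-.4674,P[...,1]-.216)
for lo,hi in((.024,.04),(.07,.086),(.09,.11)):
    q=P[(R<.026)&(P[...,2]>lo)&(P[...,2]<hi)]; print(len(q),cv2.minEnclosingCircle(q[:,:2].astype(np.float32)),q[:,2].max())
for n,c in(("short",(.5668,-.1515)),("narrow",(.449,-.255))):
    q=P[(np.hypot(P[...,0]-c[0],P[...,1]-c[1])<.03)&(P[...,2]>.008)]; print(n,cv2.minEnclosingCircle(q[:,:2].astype(np.float32)),q[:,2].max())
s=ctrl.state(); print(s["tcp_pos"],s["opening"])
E
```

```text
108 ((0.46921980381011963, 0.21294984221458435), 0.02115032635629177) 0.03995581838336504
138 ((0.4668741226196289, 0.21471194922924042), 0.018757589161396027) 0.08535061929361654
49 ((0.4681140184402466, 0.21552294492721558), 0.008465956896543503) 0.10135078421340771
short ((0.5665625929832458, -0.15243498980998993), 0.019432663917541504) 0.03054190660960021
narrow ((0.4483896493911743, -0.2548745572566986), 0.012162057682871819) 0.06090216660399994
[0.4670107  0.21668066 0.27323241] 0.8013589972895244
```

View pics/s4.png

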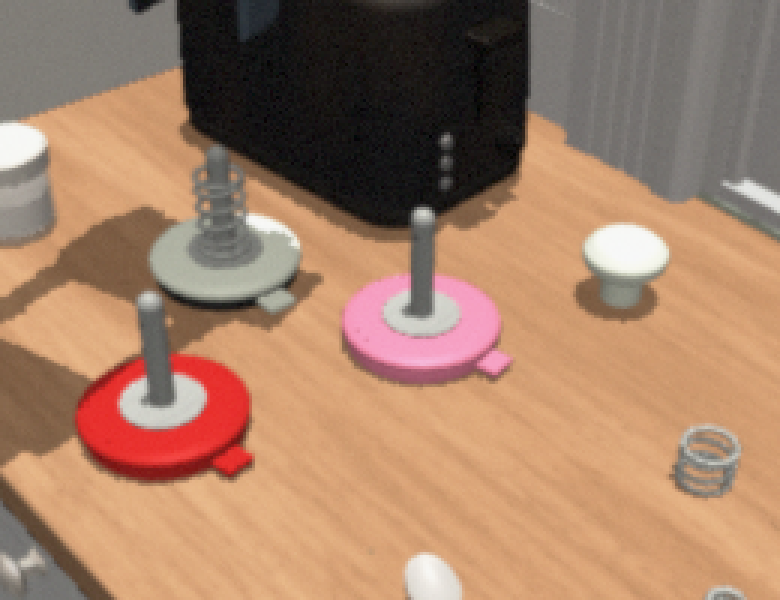

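The spring stands upright on the seat around the rod, at crop (220,210). The other two springs have not moved and the gripper is clear, so I hand it in.

```bash
python3 -c "
from plant import ctrl
print(ctrl.finish_job())"
```

```text
the job is handed in; nothing more can be done
None
```

The return spring is threaded over the white chopper's rod and stands upright on its seat, released. The narrow and short springs were left in place, and I handed the job in at about 11 s (no verdict was shown).

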